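# Dock a tool plate and lock it with a blind bolt

## Task

Lift the tool plate off its plywood stand and seat it flat on the fixture, both holes over both dowels, with its staple hanging down between the cheeks. Then slide the loose lock bolt in under the plate's front edge, feel along the hidden keeper face for its slot and push the bolt fully home, so that its grip block comes up against the plate, and let go. Leave the mug, the plastic case and the round cap where they are.

Things in the scene. Friction and masses are not known exactly. Their poses are not given: they have to be found in the camera images.
- fixture: Grey fixture bolted to the bench, foot 185 x 210 x 10 mm. Origin: middle of the underside, below the dowel line; x points away from the side where the bolt enters, y along the dowel line, z up. Two cheeks (x -35 to 45, |y| 52 to 105, top z 58 mm), a dowel on each. Between them a 104 mm wide bolt channel, open to -x, ends at the hidden keeper face at x 0.
- seat (a point): Point midway between the dowels at cheek-top height (fixture 0, 0, 58 mm): a seated plate's origin lies here, axes parallel to the fixture's. The dowels stand at y +80 and -80 mm from it: 10 mm diameter, 23 mm tall, the top 7 mm tapering to 4 mm.
- keeper_mid (a point): Middle of the keeper face (fixture 0, 0, 36 mm), NOT the slot. The face is upright, faces fixture -x, is rigid and unseen under the plate. Its one slot is 16 mm wide (y), spans z 30 to 50 mm, 30 mm deep (rear wall at x 30). The slot's middle is anywhere from y -25 to +25 mm, different each time and not reported: find it by feel.
- shelf (a point): Point on the shelf, the flat steel floor on which the bolt stands, in front of the plate (fixture -90, 0, 30 mm). The shelf's top is at z 30 from x -140 to the keeper face, 110 mm wide in front, cut by a groove from x -36 to -14 (down to z 10) into which the staple's bar drops.
- plate: Loose aluminium tool plate, 80 (x) x 200 (y) x 10 mm, about 0.6 kg, starting on the stand. Origin: centre of its underside, z up. 12 mm holes at x 0, y +80 and -80. Two round tool heads, 22 mm diameter, stand at x 20, y +50 and -50, up to z 46. Seated, its x points the way of the fixture's x (at the start they differ by under 0.8 rad) and its front edge is at fixture x -40.
- plate_grip (a point): Centre of the black grip block on top of the plate (plate 0, 0, 30 mm): 24 (x) x 44 (y) mm, 40 mm tall, from z 10 to 50 of the plate.
- staple (a point): Middle of the bottom bar of the steel staple under the plate (plate -25, 0, -40 mm). The bar is 8 x 8 mm, its underside at plate z -44; two 6 mm legs at y +45 and -45. The window above the bar is 84 mm wide and 36 mm high; the bolt's rod passes through it on its way to the keeper face.
- stand: Fixed plywood parking stand, 90 x 190 mm, two rails 55 mm high under the plate's ends; origin at the middle of its underside.
- bolt: Loose steel lock bolt, about 0.2 kg, upright on the plywood board. Grip block 36 (x) x 22 (y) x 50 (z) mm; origin: centre of its underside, z up. A 12 mm round rod leaves its +x face, axis 6 mm above the underside, x along the rod to its nose, 65 mm of it outside the block. Its top passes 16 mm below the seated plate.
- bolt_tip (a point): End of the bolt's round nose, on the rod axis (bolt 83, 0, 6 mm). With the bolt fully home the block's front meets the plate's front edge and the nose is about 25 mm behind the keeper face.
- board: Fixed plywood rest board, 150 x 80 x 12 mm, on which the bolt starts; origin at the middle of its underside.
- mug: Orange mug, 76 mm diameter, 92 mm tall, a bystander; origin at the middle of its underside.
- case: Blue plastic case, 70 x 110 x 45 mm, a bystander; origin at the middle of its underside.
- cap: Grey round cap, 52 mm diameter, 12 mm thick, a bystander; origin at the middle of its underside.

How it is judged:
By the outcome, as a careful person would: the job done as asked, in the order asked, and still so for the second after the job is handed in, with the robot touching nothing.
It also fails if it takes over 72 s, if anything falls off the work surface, if the arm or the gripper's body presses on something with over 40 N, if the wrist force passes 120 N, or if a joint passes its speed limit or range.

## Robot

A 6-joint arm with a two-finger parallel gripper is mounted at the origin on the work surface. World frame = base frame: x ahead of the robot, y to its left, z up, the work surface at z = 0. Lengths are in mm, angles in rad, forces in N, time in s.
With the tool pointing down it reaches from about 275 to 725 mm from the base axis. Payload 5.6 kg.
Tool frame: the origin (TCP) lies midway between the tips of the shut fingers; the grasp point (between the pads) lies 19 mm behind it (robot.tcp_to_grasp is the distance from the TCP to the grasp point, in mm); z points along the fingers, y is the direction in which the jaws open and shut (so a half turn about z gives the same grasp; the last joint's range is limited). The gripper opens to 85 mm and grips with 20 to 120 N. Pads are 22 mm wide; open, the fingers measure 114 mm over their backs; the gripper's body (76 mm by 85 mm) begins 54 mm behind the grasp point. The pads swing forward as they close: fully open they stand 13 mm farther back than shut.
Start: joints at [-0.946, 0.255, 0.108, 0, -1.424, -0.285], TCP at [183.333, -518.538, 231.283] pointing down, gripper open.
Joint ranges: [-2.95, 2.95], [-1.21, 1.97], [-1.09, 1.5], [-2.87, 1.71], [-2.94, -0.07], [-3.05, 3.05]. Speed limits (rad/s): [2.57, 2.57, 3.14, 3.14, 3.14, 3.14].

## Interface

Orientations are given as a unit quaternion [w, x, y, z].
In Python, from cell import robot gives the robot as it stands. The module is installed in compiled form; this text tells all that it offers.
- The arm moves only by the shell command python3 -m pendant 'ROWS' [OPENING] [FORCE]. ROWS is JSON, one flat list of numbers, 4 for each row, row after row: the shift along the tool's x, y, z in mm, then the turn about the tool's z in degrees. In form: [dx, dy, dz, yaw, dx, dy, dz, yaw, ...]. A call has 1 to 8 rows; each row is the pose to reach, as a shift and turn from the pose commanded when the call began, along the tool's axes at that moment; what a row does not reach only later rows make up. A row lasts 1/8 s, in which the tool goes at most 62.5 mm and 10.7 degrees, less where a joint would pass 70% of its speed; a pose out of reach is approached as far as the arm can. A call with a gripper value outside its range is refused whole. OPENING is the opening, from -1 (shut) to 1 (fully open), set as the call begins (- or left out, the last holds). The fingers move at their own pace and stop on an object; FORCE is the grip in N (left out, the last holds). Time passes only in rows, so rows that repeat a pose let the fingers close. It gives the time, the measured TCP pose, the force and the opening at its end, in the units of the state.
- robot.observe(): the state, without advancing time (a new reading comes with each control period).
- robot.capture(name): name is "scene" or "top" or "wrist"; returns the picture (420x560x3 uint8, blue, green, red); there is no depth.
- robot.camera_params(name): a dict with "camera_matrix" (3x3 intrinsics, pixels), "R" (3x3) and "t" (3): a world point X has camera coordinates R X + t. Camera axes: x right, y down, z forward; pixel columns grow to the right and rows downward; lengths in mm; the calibration is good to about 2 mm. A picture is of the moment at which its call begins: read the wrist's pose just before it. camera_params takes no time and is no camera call; for the wrist camera it gives the pose at the moment of the call.
- robot.close_job(): hands the job in, once; it reports no verdict.
The state is a dict: "clock": time; "joint_pos": joint angles; "qvel": joint speeds; "effort": joint torques, N m; "tcp_pos": TCP position; "ee_rot": TCP orientation; "contact_force": force on the tool from outside, world axes, zero at the start; "wrist_torque": the same for the moment, N m; "finger_gap": finger opening in mm.
Only numpy, scipy, OpenCV 4.12 (cv2) and the standard library are available. Lean on these libraries where they do the work, as an engineer would, in place of code of your own. Each camera call takes 0.05 s, during which the arm holds its last target. There are 200 camera calls.

## Working session

There is one attempt and no reset: what is moved stays moved. The work goes in short steps, Python scripts to look and compute and a shell command to move; the robot and the scene stay as the last step left them, time stands still between calls to the robot, and variables do not carry over. Pictures are saved under pics/ and viewed, about 8 in all and at most 12, crops included, and the job is handed in when it is done.

```bash
mkdir -p pics; python3 - <<'E'
from cell import robot
import cv2,numpy as np
s=robot.observe(); print({k:np.round(v,3).tolist() for k,v in s.items()})
for n in("scene","top"):
    cv2.imwrite(f"pics/{n}0.png",robot.capture(n))
    p=robot.camera_params(n); print(n,{k:np.round(v,3).tolist() for k,v in p.items()})
E
```

```text
{'clock': 0.0, 'joint_pos': [-0.946, 0.256, 0.107, -0.001, -1.424, -0.285], 'qvel': [0.001, 0.002, -0.001, -0.003, -0.001, -0.001], 'effort': [-0.001, -38.663, 23.794, 5.365, -0.006, 0.0], 'tcp_pos': [183.206, -518.05, 230.367], 'ee_rot': [-0.0, -0.169, 0.986, 0.001], 'contact_force': [0.709, 0.992, -0.59], 'wrist_torque': [-0.049, -0.041, -0.019], 'finger_gap': 85.328}
scene {'camera_matrix': [[439.632, 0.0, 274.351], [0.0, 439.632, 208.18], [0.0, 0.0, 1.0]], 'R': [[-0.191, 0.981, 0.023], [0.607, 0.136, -0.783], [-0.772, -0.136, -0.621]], 't': [114.571, -327.316, 1545.23]}
top {'camera_matrix': [[392.032, 0.0, 281.272], [0.0, 392.032, 217.551], [0.0, 0.0, 1.0]], 'R': [[-0.016, -1.0, -0.001], [-0.999, 0.016, -0.035], [0.035, 0.001, -0.999]], 't': [18.184, 601.239, 1080.375]}
```

View pics/top0.png

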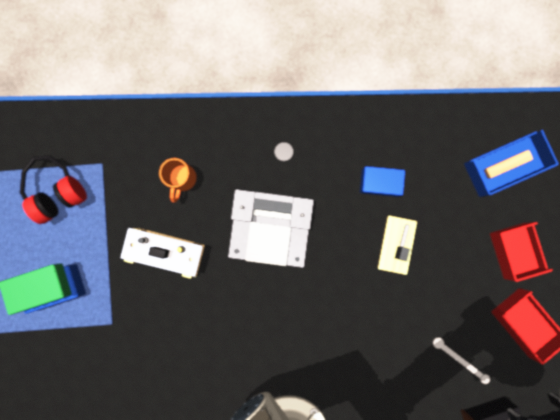

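View pics/scene0.png

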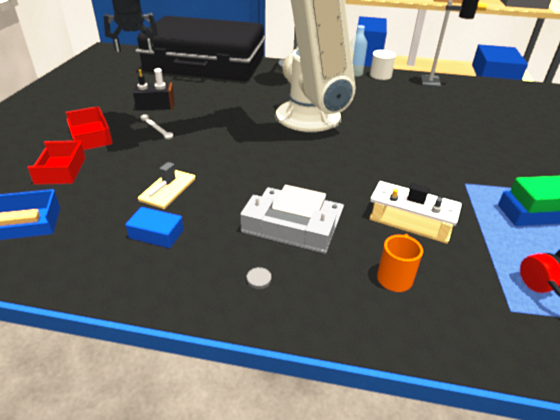

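The top view shows the fixture at about (271,228) with its shelf towards the robot. The plate on its stand is at (162,252), the bolt on its board at (398,245), with the grip block at (403,253). The mug is at (176,175), the case at (384,181) and the cap at (284,151).

```bash
cat > h.py <<'E'
from cell import robot
import cv2,numpy as np
from scipy.spatial.transform import Rotation as Rn
def w2p(P,c):
    X=np.atleast_2d(P)@c["R"].T+c["t"]; u=X@np.array(c["camera_matrix"]).T; return u[:,:2]/u[:,2:]
def p2w(px,z,c):
    R=np.array(c["R"]);K=np.array(c["camera_matrix"]);C=-R.T@c["t"]
    out=[]
    for (u,v),zz in zip(px,np.broadcast_to(z,len(px))):
        d=R.T@np.linalg.solve(K,[u,v,1]); out.append(C+d*(zz-C[2])/d[2])
    return np.array(out)
def rot(s=None):
    s=s or robot.observe(); q=s["ee_rot"]; return Rn.from_quat([q[1],q[2],q[3],q[0]])
def toolyaw():   # world angle of tool x axis, deg
    x=rot().as_matrix()[:,0]; return np.degrees(np.arctan2(x[1],x[0]))
def go(target,yaw=None):
    """tool-frame shift to target TCP; yaw=desired world angle (deg) of tool x"""
    s=robot.observe();d=rot(s).inv().apply(np.array(target)-s["tcp_pos"])
    t=0 if yaw is None else -((yaw-toolyaw()+180)%360-180)
    print("shift",np.round(d,1),"yaw",round(t,2)); return d,t
E
python3 - <<'E'
from h import *
c=robot.camera_params("top")
for n,p,z in [("fix",(271,228),40),("plate",(162,252),65),("board",(398,245),12),("bolt",(403,253),60),("mug",(176,175),90),("case",(384,181),45),("cap",(284,151),12)]: print(n,p2w([p],z,c).round(0))
w=robot.camera_params("wrist");R=rot().as_matrix();s=robot.observe()
C=-np.array(w["R"]).T@w["t"]; print("cam in tool",R.T@(C-s["tcp_pos"]),"axes\n",(np.array(w["R"])@R).round(3),w["camera_matrix"]); print(toolyaw(),R.round(2))
go((430,70,330),0)
go((430,70,330),180)
E
```

```text
fix [[573.  37.  40.]]
plate [[514. 324.  65.]]
board [[ 520. -314.   12.]]
bolt [[ 501. -312.   60.]]
mug [[713. 279.  90.]]
case [[ 695. -271.   45.]]
cap [[787.  -2.  12.]]
cam in tool [  83.1010947    -0.61426938 -142.26522166] axes
 [[-0.     1.     0.   ]
 [-0.946  0.    -0.323]
 [-0.323 -0.     0.946]] [[301.44045885   0.         284.79088776]
 [  0.         301.44045885 209.32620315]
 [  0.           0.           1.        ]]
-160.53305011665665 [[-0.94 -0.33 -0.  ]
 [-0.33  0.94  0.  ]
 [ 0.    0.   -1.  ]]
shift [-428.7  472.4  -98.7] yaw -160.53
shift [-428.7  472.4  -98.7] yaw 19.47
```

```bash
python3 - <<'E'
from h import *
go((480,170,260),180)
E
```

```text
shift [-509.1  549.9  -28.6] yaw 19.47
```

```bash
python3 -m pendant '[-41,45,-29,0,-82,90,-29,5,-123,135,-29,10,-164,180,-29,15,-205,225,-29,19.5,-246,270,-29,19.5,-287,315,-29,19.5,-328,360,-29,19.5]'
python3 - <<'E'
from h import *
go((480,170,260),180)
E
```

```text
clock: 1.1
tcp_pos: [372.7, -67.8, 260.3]
ee_rot: [0.0, 0.0, 1.0, 0.0]
contact_force: [1.3, -0.3, -0.3]
finger_gap: 85.6
shift [-107.3  237.8    0.4] yaw -0.01
```

```bash
python3 -m pendant '[-25,55,0,0,-50,110,0,0,-75,165,0,0,-95,210,0,0,-107,238,0,0,-107,238,0,0,-107,238,0,0]'
python3 - <<'E'
from h import *
import pickle
c=robot.camera_params("wrist"); im=robot.capture("wrist"); cv2.imwrite("pics/w1raw.png",im)
pickle.dump(c,open("w1.pkl","wb")); print(robot.observe()["tcp_pos"])
cv2.imwrite("pics/w1.png",cv2.resize(im,(800,600),interpolation=cv2.INTER_CUBIC))
E
```

```text
clock: 1.98
tcp_pos: [479.4, 167.7, 260.0]
ee_rot: [-0.0, 0.0, 1.0, -0.0]
contact_force: [0.0, 0.5, -1.2]
finger_gap: 85.8
[479.40021437 167.41423002 260.31231085]
```

View pics/w1.png

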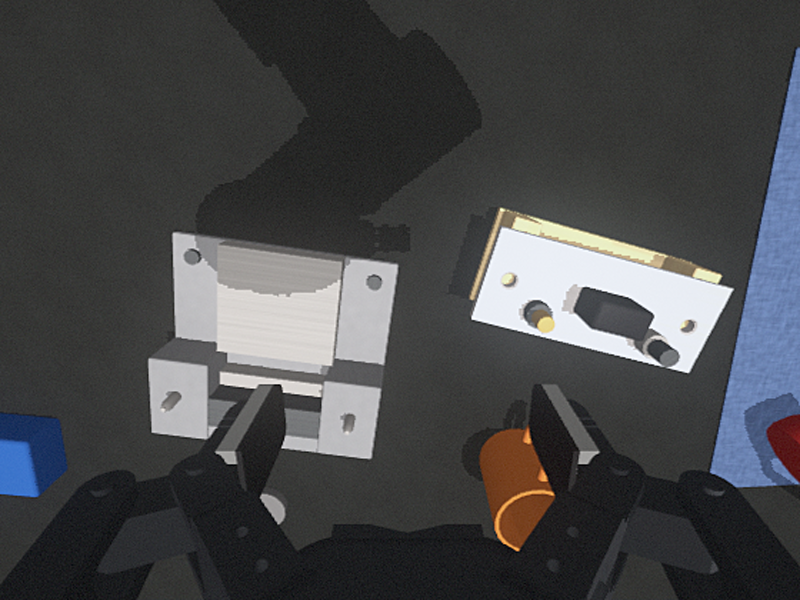

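The wrist view shows the fixture with its dowels near (175,400) and (348,422). The plate's top corners are at (502,228), (733,290), (690,373) and (471,319), its holes at (508,280) and (688,325), and its tool heads are on the far side. I'll fit both poses.

```bash
cat >> h.py <<'E'
from scipy.optimize import least_squares
def fit(M,px,c,z0,x0):
    M=np.array(M,float);px=np.array(px,float)
    def pts(p,M=M):
        a=p[2];R=np.array([[np.cos(a),-np.sin(a)],[np.sin(a),np.cos(a)]])
        return np.c_[M[:,:2]@R.T+p[:2],M[:,2]+z0]
    r=least_squares(lambda p:(w2p(pts(p),c)-px).ravel(),x0,x_scale=[10,10,.1],loss="soft_l1",f_scale=1.)
    print("pose",r.x[:2].round(1),"yaw deg",np.degrees(r.x[2]).round(2));print("resid px",(w2p(pts(r.x),c)-px).round(1).tolist())
    return r.x,pts
E
python3 - <<'E'
from h import *
import pickle
c=pickle.load(open("w1.pkl","rb")); k=560/800; im=cv2.imread("pics/w1raw.png")
F=[(-35,-105,58),(-35,-52,58),(-35,52,58),(-35,105,58),(45,-105,58),(45,-52,58),(45,105,58),(-140,-105,10),(-140,105,10)]
f=np.array([(149,359),(207,366),(323,380),(382,387),(152,433),(207,440),(372,459),(173,232),(398,264)])*k
a,pf=fit(F,f,c,0,[590,40,0])
P=[(-40,-100,10),(-40,100,10),(40,100,10),(40,-100,10),(0,-80,10),(0,80,10)]
p=np.array([(502,228),(733,290),(690,373),(471,319),(508,280),(688,325)])*k
b,pp=fit(P,p,c,55,[514,324,-.2])
S=4; big=cv2.resize(im[150:330,95:295],None,fx=S,fy=S,interpolation=cv2.INTER_CUBIC)[:600]
pr=w2p(pf(a,np.array(F+[(0,-80,58),(0,80,58),(0,-80,81),(0,80,81),(0,-52,30),(0,52,30)])),c)
for u in pr: cv2.circle(big,tuple(int(v) for v in ((u-[95,150]+.5)*S).round()),3,(0,0,255),-1)
cv2.imwrite("pics/fx.png",big)
E
```

```text
pose [618.9  35.6] yaw deg -8.14
resid px [[-1.3, -0.6], [0.3, -0.2], [0.6, 0.2], [0.1, 0.4], [-0.4, 0.4], [0.8, 0.2], [-0.0, 0.4], [-1.3, -0.1], [0.5, -0.4]]
pose [516.1 327.8] yaw deg -14.64
resid px [[-0.4, -0.6], [0.1, -0.9], [-1.0, -0.2], [-0.0, 0.2], [0.7, 0.6], [0.4, 1.2]]
```

View pics/fx.png

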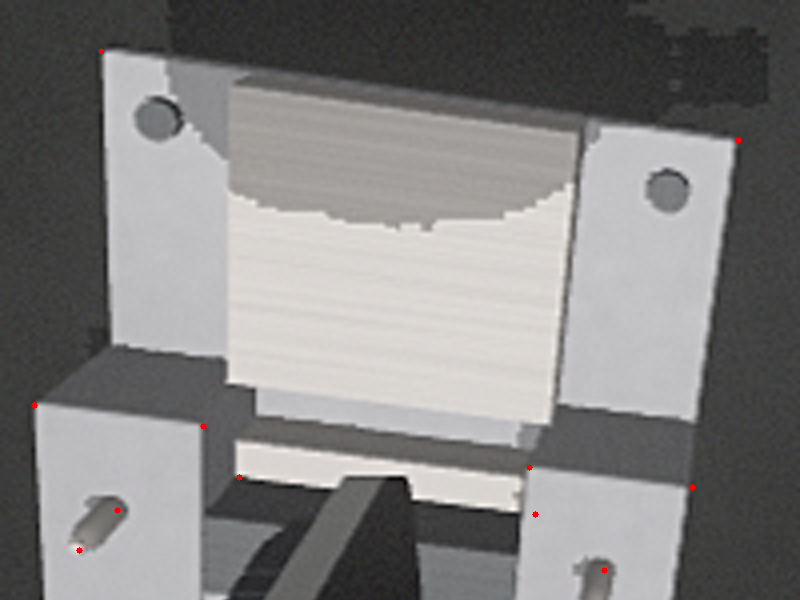

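The overlay matches: the red dots sit on the foot corners, cheek corners and dowel bases. Next is the hover over the plate grip.

```bash
python3 - <<'E'
from h import *
print(robot.observe()["joint_pos"])
go((516.1,327.8,150),75.36);go((516.1,327.8,73),-104.64)
E
```

```text
[ 6.44971941e-01  1.63955806e-01  6.52089004e-02  5.66548640e-05
 -1.47231473e+00 -2.21679354e+00]
shift [-36.6 160.4 110.3] yaw 104.58
shift [-36.6 160.5 187.3] yaw -75.42
```

```bash
python3 -m pendant '[-6,30,15,-10,-12,60,30,-20,-18,90,45,-30,-24,115,60,-40,-30,140,80,-50,-36,160,100,-60,-36.6,160.4,110,-70,-36.6,160.4,110,-75.4]'
python3 -m pendant '[0,0,0,0,0,0,0,0]'
python3 - <<'E'
from h import *
print(robot.observe()["joint_pos"][5])
go((516.1,327.8,73),-104.64)
E
```

```text
clock: 3.02
tcp_pos: [516.0, 327.3, 149.4]
ee_rot: [-0.001, -0.613, 0.79, -0.0]
contact_force: [0.1, 0.5, 0.5]
finger_gap: 85.7
clock: 3.28
tcp_pos: [516.6, 328.0, 150.9]
ee_rot: [0.0, -0.61, 0.792, 0.0]
contact_force: [-0.1, 0.3, 0.5]
finger_gap: 85.4
-1.0787513245681069
shift [ 0.4  0.4 77.9] yaw -0.14
```

```bash
python3 -m pendant '[0,0,40,0,0,0,70,0,0,0,77,0,0,0,77,0]'
python3 -m pendant '[0,0,0,0,0,0,0,0,0,0,0,0,0,0,0,0,0,0,0,0,0,0,0,0]' -1 60
python3 -m pendant '[0,0,-15,0,0,0,-40,0,0,0,-75,0,0,0,-110,0,0,0,-130,0,0,0,-130,0,0,0,-130,0]'
python3 - <<'E'
from h import *
go((618.9,35.6,200),-98.14)
E
```

```text
clock: 3.78
tcp_pos: [516.8, 328.6, 74.0]
ee_rot: [0.0, -0.611, 0.792, -0.0]
contact_force: [0.2, 0.6, 0.5]
finger_gap: 85.3
clock: 4.53
tcp_pos: [516.3, 328.9, 73.9]
ee_rot: [0.0, -0.611, 0.791, 0.0]
contact_force: [-3.7, -0.2, 6.1]
finger_gap: 23.4
clock: 5.4
tcp_pos: [515.6, 328.0, 201.4]
ee_rot: [-0.002, -0.611, 0.791, 0.0]
contact_force: [-0.6, -0.3, -5.9]
finger_gap: 23.4
shift [ 256.8 -173.9    1.6] yaw -6.51
```

```bash
python3 -m pendant '[35,-24,0,-1,75,-50,0,-2,115,-78,0,-4,155,-105,0,-6,195,-132,0,-6.5,230,-156,0,-6.5,256.8,-173.9,0,-6.5,256.8,-173.9,0,-6.5]'
python3 -m pendant '[0,0,0,0,0,0,0,0]'
python3 - <<'E'
from h import *
import pickle
go((618.9,35.6,200),-98.14)
c=robot.camera_params("wrist"); im=robot.capture("wrist"); cv2.imwrite("pics/w2raw.png",im)
pickle.dump((c,robot.observe()),open("w2.pkl","wb"))
cv2.imwrite("pics/w2.png",cv2.resize(im,(800,600),interpolation=cv2.INTER_CUBIC))
E
```

```text
clock: 6.4
tcp_pos: [619.4, 33.6, 201.1]
ee_rot: [-0.002, -0.654, 0.757, 0.001]
contact_force: [0.1, 0.7, -5.6]
finger_gap: 23.2
clock: 6.65
tcp_pos: [619.4, 37.0, 202.7]
ee_rot: [-0.0, -0.656, 0.755, 0.0]
contact_force: [-0.2, -0.2, -5.5]
finger_gap: 23.4
shift [1.4 0.3 2.7] yaw 0.07
```

View pics/w2.png

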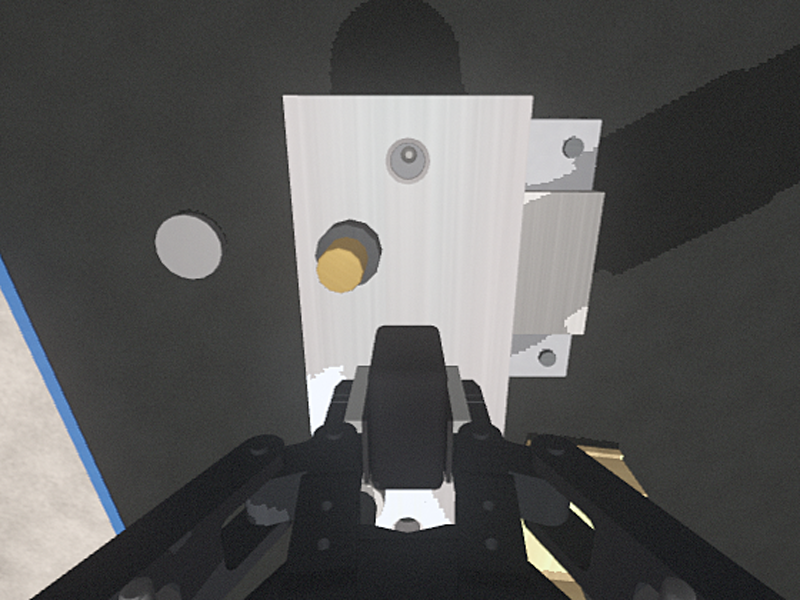

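Through the near hole at (408,160) the dowel tip shows at (408,155), so the plate is close to aligned. The plate corners are at (283,96) and (533,97). I'll fit the plate and fixture from this one image.

```bash
python3 - <<'E'
from h import *
import pickle
c,s=pickle.load(open("w2.pkl","rb")); k=.7; print(s["tcp_pos"])
z0=s["tcp_pos"][2]-18.5
P=[(40,-100,10),(-40,-100,10),(0,-80,10),]
a,_=fit(P,np.array([(283.5,95.5),(533,97),(408,160.5)])*k,c,z0,[619,36,-.14])
F=[(-140,-105,10),(-140,105,10),(-140,-55,30),(-140,55,30),(0,-80,81)]
b,_=fit(F,np.array([(601,120),(567,376),(604.5,193),(584,334),(408,155)])*k,c,0,[619,36,-.14])
d=b-a; print("delta",d)
t=s["tcp_pos"]+[d[0],d[1],0]
go(t,toolyaw()+np.degrees(d[2]))
E
```

```text
[619.47102264  37.0439557  202.95516736]
pose [619.9  36.2] yaw deg -8.37
resid px [[-0.7, -0.3], [0.7, -0.3], [-0.0, 0.9]]
pose [618.9  35.4] yaw deg -8.13
resid px [[0.9, -1.0], [-0.1, 1.0], [-0.4, -0.5], [-0.4, 0.1], [0.1, 0.6]]
delta [-1.05347742 -0.80294234  0.00421099]
shift [0.9 0.9 0. ] yaw -0.24
```

```bash
python3 -m pendant '[0.9,0.9,30,-0.2,0.9,0.9,65,-0.2,0.9,0.9,90,-0.2,0.9,0.9,98,-0.2,0.9,0.9,98,-0.2]'
python3 -m pendant '[0,0,3,0,0,0,6,0,0,0,9,0,0,0,9,0]'
python3 -c "
from h import *
print(robot.observe()['tcp_pos'],robot.observe()['wrist_torque'],toolyaw())"
```

```text
clock: 7.32
tcp_pos: [618.9, 35.7, 105.6]
ee_rot: [-0.0, -0.657, 0.754, -0.0]
contact_force: [-0.2, -0.0, -4.5]
finger_gap: 23.0
clock: 7.82
tcp_pos: [618.6, 35.3, 96.0]
ee_rot: [-0.0, -0.656, 0.754, 0.0]
contact_force: [0.0, 0.3, -6.3]
finger_gap: 23.4
[618.6021626   35.28460014  96.03507168] [ 0.00135371  0.0711472  -0.02665465] -97.93906085784431
```

```bash
python3 -m pendant '[0,0,4,0,0,0,8,0,0,0,11,0,0,0,11,0]'
python3 -m pendant '[0,0,2,0,0,0,4,0,0,0,6,0,0,0,6,0]'
```

```text
clock: 8.32
tcp_pos: [618.5, 35.3, 84.8]
ee_rot: [-0.0, -0.657, 0.754, 0.0]
contact_force: [-0.1, -0.1, -5.1]
finger_gap: 23.5
clock: 8.82
tcp_pos: [618.6, 35.3, 79.0]
ee_rot: [-0.0, -0.657, 0.754, 0.0]
contact_force: [0.4, -0.1, -5.4]
finger_gap: 23.2
```

```bash
python3 -m pendant '[0,0,1,0,0,0,2,0,0,0,3,0,0,0,3,0]'
python3 -m pendant '[0,0,0.7,0,0,0,1.5,0,0,0,1.5,0]'
```

```text
clock: 9.32
tcp_pos: [618.9, 35.4, 76.9]
ee_rot: [0.0, -0.657, 0.754, -0.0]
contact_force: [-3.3, 0.5, -0.3]
finger_gap: 23.3
clock: 9.7
tcp_pos: [618.9, 35.3, 76.9]
ee_rot: [0.0, -0.657, 0.754, -0.001]
contact_force: [-6.5, 1.9, 8.9]
finger_gap: 23.3
```

```bash
python3 -m pendant '[0,0,0,0,0,0,0,0,0,0,0,0,0,0,0,0,0,0,0,0]' 1
python3 -m pendant '[0,0,-20,0,0,0,-60,0,0,0,-110,0,0,0,-125,0,0,0,-125,0]'
python3 - <<'E'
from h import *
import pickle
c=robot.camera_params("wrist"); im=robot.capture("wrist"); cv2.imwrite("pics/w3.png",cv2.resize(im,(800,600),interpolation=cv2.INTER_CUBIC))
pickle.dump((c,robot.observe()),open("w3.pkl","wb"))
go((480,-300,200),180)
E
```

```text
clock: 10.32
tcp_pos: [618.8, 35.3, 74.7]
ee_rot: [-0.0, -0.657, 0.754, -0.0]
contact_force: [0.3, -0.1, -0.7]
finger_gap: 85.2
clock: 10.95
tcp_pos: [619.2, 35.6, 200.6]
ee_rot: [0.001, -0.657, 0.754, -0.0]
contact_force: [0.1, 0.3, -1.4]
finger_gap: 85.3
shift [351.4  90.8  -1.1] yaw 82.06
```

View pics/w3.png

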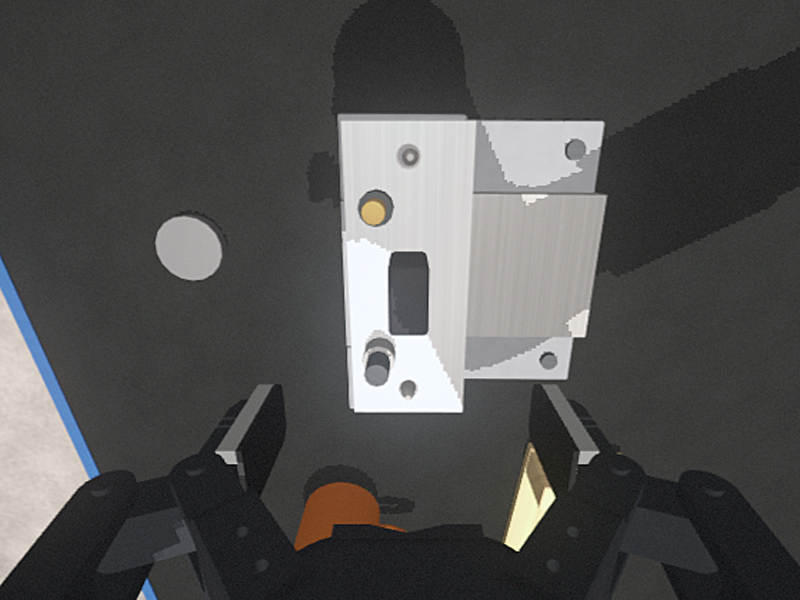

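The plate is seated, with dowels visible in both holes at (408,156) and (408,388). Next is a look at the bolt.

```bash
python3 -m pendant '[45,11,0,10,90,23,0,20,135,35,0,30,180,46,0,40,225,58,0,50,270,70,0,60,315,81,0,70,351.4,90.8,0,80]'
python3 -m pendant '[0,0,0,2,0,0,0,2,0,0,0,2]'
python3 - <<'E'
from h import *
import pickle
c=robot.camera_params("wrist"); im=robot.capture("wrist"); s=robot.observe();print(s["tcp_pos"],toolyaw())
cv2.imwrite("pics/w4raw.png",im);cv2.imwrite("pics/w4.png",cv2.resize(im[80:380,120:520],(800,600),interpolation=cv2.INTER_CUBIC))
pickle.dump((c,s),open("w4.pkl","wb"))
E
```

```text
clock: 12.0
tcp_pos: [478.6, -301.2, 197.5]
ee_rot: [-0.002, -0.015, 1.0, 0.001]
contact_force: [-0.2, -0.2, -0.2]
finger_gap: 85.4
clock: 12.38
tcp_pos: [480.5, -299.2, 199.1]
ee_rot: [-0.001, -0.002, 1.0, 0.0]
contact_force: [1.0, -0.8, -0.4]
finger_gap: 85.1
[ 480.64789472 -299.24876321  199.34391334] -179.80443028196484
```

View pics/w4.png

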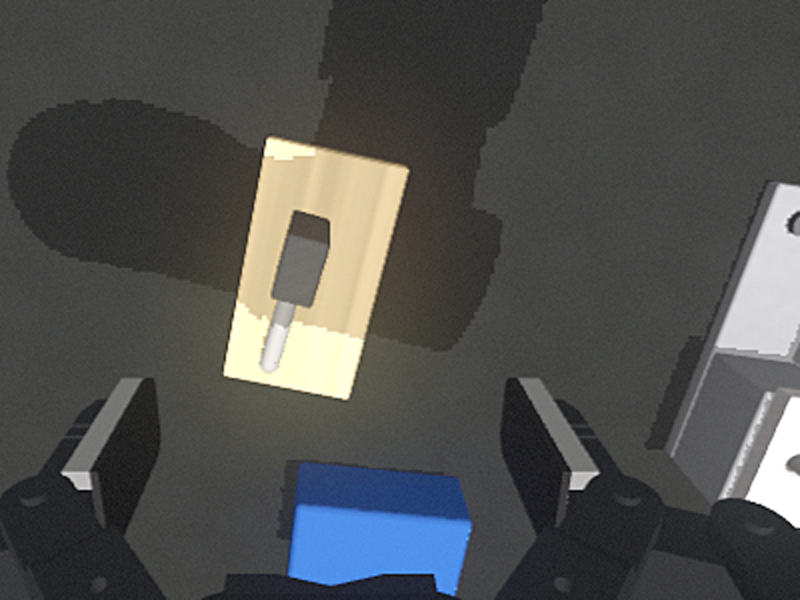

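The bolt stands upright with its rod pointing away from the robot. The crop shows the block's top corners at (287,236), (329,247), (315,306) and (272,297), with the nose at about (268,370).

```bash
python3 - <<'E'
from h import *
import pickle
c,s=pickle.load(open("w4.pkl","rb"))
B=[(-18,-11,50),(-18,11,50),(18,11,50),(18,-11,50),(-18,-11,0),(-18,11,0),(83,0,6)]
b,_=fit(B,np.array([(288,235),(329,247),(315,306),(272,297),(297,211),(330,219),(268,369)])/2+[120,80],c,12,[500,-312,-.1])
y=np.degrees(b[2])
go((b[0],b[1],100),180+y); go((b[0],b[1],100),y)
# case clearance info & fixture relation
E
```

```text
pose [ 500.4 -313.7] yaw deg -15.81
resid px [[0.4, -0.8], [1.8, -0.8], [-1.1, 2.4], [-0.8, 1.3], [-1.3, -1.4], [1.0, -0.2], [0.2, 1.3]]
shift [-19.8 -14.6  99.3] yaw 16.01
shift [-19.8 -14.6  99.3] yaw -163.99
```

```bash
python3 -m pendant '[-19.8,-14.6,40,8,-19.8,-14.6,90,16,-19.8,-14.6,135,16,-19.8,-14.6,165,16,-19.8,-14.6,170,16,-19.8,-14.6,170,16]'
python3 -m pendant '[0,0,0,0,0,0,0,0,0,0,0,0,0,0,0,0,0,0,0,0,0,0,0,0]' -1 80
python3 -m pendant '[0,0,-40,0,0,0,-80,0,0,0,-120,0,0,0,-140,0,0,0,-140,0,0,0,-140,0]'
python3 - <<'E'
from h import *
import pickle
c=robot.camera_params("wrist"); im=robot.capture("wrist"); s=robot.observe();print(s["tcp_pos"],toolyaw())
cv2.imwrite("pics/w5raw.png",im);cv2.imwrite("pics/w5.png",im[200:400,180:400].repeat(3,0).repeat(3,1))
pickle.dump((c,s),open("w5.pkl","wb"))
E
```

```text
clock: 13.18
tcp_pos: [501.0, -314.7, 30.7]
ee_rot: [0.001, 0.138, 0.99, -0.0]
contact_force: [-0.7, -0.6, 0.4]
finger_gap: 85.2
clock: 13.92
tcp_pos: [500.6, -314.9, 30.4]
ee_rot: [0.0, 0.138, 0.99, -0.0]
contact_force: [-0.7, 0.9, 6.0]
finger_gap: 21.0
clock: 14.68
tcp_pos: [499.3, -314.1, 167.7]
ee_rot: [-0.002, 0.139, 0.99, 0.001]
contact_force: [0.0, -0.2, -1.9]
finger_gap: 21.0
[ 499.25034172 -314.15115613  167.62244579] 164.0582966599295
```

View pics/w5.png

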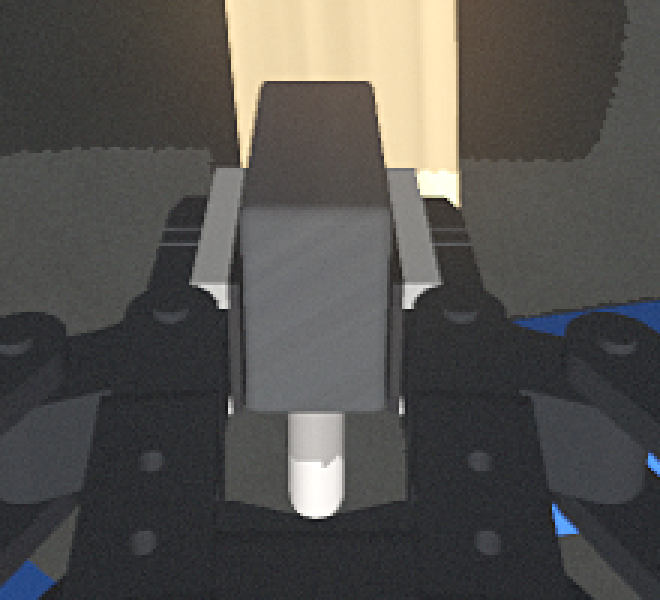

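The bolt is held upright and square. I'll measure its pose in the hand and plan the approach to the shelf.

```bash
cat >> h.py <<'E'
FX=np.array([618.9,35.5]);FA=np.radians(-8.14);FR=np.array([[np.cos(FA),-np.sin(FA)],[np.sin(FA),np.cos(FA)]])
def f2w(x,y): return FX+FR@[x,y]
def w2f(p): return FR.T@(np.array(p)[:2]-FX)
E
python3 - <<'E'
from h import *
import pickle
c,s=pickle.load(open("w5.pkl","rb"))
B=[(-18,-11,50),(-18,11,50),(18,11,50),(18,-11,50),(-18,-11,0),(-18,11,0),(83,0,6)]
b,_=fit(B,np.array([(241,205),(393,205),(390,412),(245,412),(262,82),(373,82),(317,512)])/3+[180,200]-[1/3,1/3],c,s["tcp_pos"][2]-18.4,[500,-313,-.28])
print("TCP in bolt frame", Rn.from_euler("z",-b[2]).apply(np.r_[s["tcp_pos"][:2]-b[:2],0]).round(1))
go(np.r_[f2w(-135,0),120],180-8.14)
E
```

```text
pose [ 498.5 -313.8] yaw deg -15.92
resid px [[-0.9, 0.3], [1.3, 0.2], [0.0, 1.3], [-0.0, 1.3], [-0.9, -2.8], [0.5, -2.8], [-0.0, -0.7]]
TCP in bolt frame [ 0.8 -0.1  0. ]
shift [114.6 350.7  48.3] yaw -7.8
```

```bash
python3 -m pendant '[15,45,6,-1,30,90,12,-2,46,140,18,-3,62,190,24,-4,78,240,30,-5,93,285,36,-6,108,330,42,-7,114.6,350.7,48,-7.8]' - 120
python3 -m pendant '[0,0,0,0,0,0,0,0]'
python3 - <<'E'
from h import *
print(robot.observe()["tcp_pos"],toolyaw(),robot.observe()["contact_force"])
go(np.r_[f2w(-135,-26),52],180-8.14)
E
```

```text
clock: 15.72
tcp_pos: [485.2, 55.9, 120.3]
ee_rot: [-0.001, 0.07, 0.998, -0.0]
contact_force: [-0.3, -0.7, -2.6]
finger_gap: 20.7
clock: 15.98
tcp_pos: [485.9, 53.4, 121.2]
ee_rot: [-0.001, 0.071, 0.997, -0.0]
contact_force: [-0.9, -0.9, -2.5]
finger_gap: 20.2
[485.85888776  53.35259604 121.21444397] 171.85519945342992 [-0.9300907  -0.90083184 -2.47991027]
shift [  0.7 -24.8  69.2] yaw -0.0
```

```bash
python3 -m pendant '[0.7,-15,30,0,0.7,-24.8,55,0,0.7,-24.8,67,0,0.7,-24.8,70.5,0,0.7,-24.8,70.5,0]'
python3 -m pendant '[-15,0,0,0,-30,0,0,0,-43,0,0,0,-46,0,0,0,-46,0,0,0]'
python3 - <<'E'
from h import *
s=robot.observe();print(s["tcp_pos"],w2f(s["tcp_pos"]),toolyaw(),s["contact_force"])
E
```

```text
clock: 16.6
tcp_pos: [482.7, 29.7, 51.9]
ee_rot: [0.001, 0.071, 0.997, 0.0]
contact_force: [0.3, -0.2, -0.9]
finger_gap: 20.4
clock: 17.23
tcp_pos: [527.5, 22.9, 51.0]
ee_rot: [-0.0, 0.071, 0.997, -0.0]
contact_force: [0.1, -0.5, -1.9]
finger_gap: 20.6
[527.5429101   22.90126947  51.02463727] [-88.65278763 -25.40726531] 171.84756200831347 [ 0.12157017 -0.5388488  -1.87317146]
```

```bash
python3 -m pendant '[-2,0,0,0,-4,0,0,0,-5.5,0,0,0,-5.5,0,0,0]'
python3 -m pendant '[-1,0,0,0,-2,0,0,0,-2,0,0,0]'
```

```text
clock: 17.73
tcp_pos: [533.1, 22.3, 51.3]
ee_rot: [0.0, 0.071, 0.997, 0.0]
contact_force: [-0.5, -0.4, -2.0]
finger_gap: 20.3
clock: 18.1
tcp_pos: [534.1, 21.9, 50.9]
ee_rot: [-0.001, 0.071, 0.997, -0.0]
contact_force: [-3.0, 1.0, -1.5]
finger_gap: 20.4
```

Contact: Fx is −3 N. I'll press a little harder and sweep towards +y.

```bash
python3 -m pendant '[-1,0,0,0,-1,0,0,0]'
python3 -m pendant '[0,2,0,0,0,3,0,0,0,3,0,0]'
python3 -m pendant '[0,2,0,0,0,3,0,0,0,3,0,0]'
python3 -m pendant '[0,2,0,0,0,3,0,0,0,3,0,0]'
```

```text
clock: 18.35
tcp_pos: [534.2, 21.8, 50.8]
ee_rot: [-0.002, 0.071, 0.997, -0.0]
contact_force: [-6.6, 2.4, 1.6]
finger_gap: 20.6
clock: 18.73
tcp_pos: [534.5, 24.1, 50.4]
ee_rot: [-0.002, 0.071, 0.997, -0.001]
contact_force: [-4.4, -0.7, -0.4]
finger_gap: 20.3
clock: 19.1
tcp_pos: [535.0, 26.9, 50.3]
ee_rot: [-0.002, 0.071, 0.997, -0.001]
contact_force: [-4.7, -1.5, -1.5]
finger_gap: 20.2
clock: 19.48
tcp_pos: [535.4, 29.9, 50.3]
ee_rot: [-0.002, 0.071, 0.997, -0.001]
contact_force: [-5.3, -2.0, -1.2]
finger_gap: 20.8
```

```bash
for i in 1; do python3 -m pendant '[0,2,0,0,0,3,0,0,0,3,0,0]'; done
python3 -m pendant '[0,2,0,0,0,3,0,0,0,3,0,0]'
python3 -m pendant '[0,2,0,0,0,3,0,0,0,3,0,0]'
python3 -m pendant '[0,2,0,0,0,3,0,0,0,3,0,0]'
```

```text
clock: 19.85
tcp_pos: [537.7, 34.2, 51.2]
ee_rot: [-0.0, 0.071, 0.997, 0.0]
contact_force: [-4.1, 2.9, -1.4]
finger_gap: 20.4
clock: 20.23
tcp_pos: [538.9, 36.7, 51.6]
ee_rot: [0.001, 0.071, 0.997, 0.0]
contact_force: [-0.9, -0.3, -1.8]
finger_gap: 20.4
clock: 20.6
tcp_pos: [538.6, 39.7, 51.3]
ee_rot: [0.0, 0.071, 0.997, 0.0]
contact_force: [0.2, -0.0, -1.7]
finger_gap: 20.6
clock: 20.98
tcp_pos: [539.0, 42.7, 51.3]
ee_rot: [0.0, 0.071, 0.997, -0.0]
contact_force: [0.7, -0.7, -1.3]
finger_gap: 20.5
```

```bash
python3 -m pendant '[0,1,0,0,0,2,0,0,0,2,0,0]'
python3 -m pendant '[0,1,0,0,0,2,0,0,0,2,0,0]'
python3 -c "
from h import *
s=robot.observe();print(s['tcp_pos'],w2f(s['tcp_pos']),toolyaw(),s['contact_force'],s['wrist_torque'])"
```

```text
clock: 21.35
tcp_pos: [538.9, 44.3, 51.1]
ee_rot: [-0.0, 0.071, 0.997, -0.0]
contact_force: [-1.3, -1.1, -1.9]
finger_gap: 19.9
clock: 21.72
tcp_pos: [538.5, 46.1, 50.9]
ee_rot: [-0.001, 0.071, 0.997, -0.0]
contact_force: [-3.5, -2.8, -0.6]
finger_gap: 19.9
[538.52290153  46.11507999  50.88899595] [-81.07031741  -0.87264984] 171.84181051095166 [-3.50764167 -2.84007327 -0.61397861] [-1.38867047  1.40014935 -0.29549808]
```

Edges felt at about y −12.8 and −2, so the slot's middle is near y −7.2. I'll back up to there and push in.

```bash
python3 -m pendant '[0,-4,0,0,0,-6.5,0,0,0,-6.5,0,0]'
python3 -m pendant '[-2,0,0,0,-4,0,0,0,-6,0,0,0,-6,0,0,0]'
python3 -c "
from h import *
s=robot.observe();print(s['tcp_pos'],w2f(s['tcp_pos']),toolyaw(),s['contact_force'],s['wrist_torque'])"
```

```text
clock: 22.1
tcp_pos: [539.5, 40.4, 51.7]
ee_rot: [0.001, 0.071, 0.997, 0.0]
contact_force: [-0.4, -0.6, -2.3]
finger_gap: 20.5
clock: 22.6
tcp_pos: [544.7, 39.3, 51.2]
ee_rot: [0.0, 0.071, 0.997, 0.0]
contact_force: [0.5, -0.4, -1.9]
finger_gap: 20.4
[544.73009528  39.28113952  51.20883833] [-73.95802704  -6.75884746] 171.86577921128728 [ 0.4586914  -0.3591595  -1.86891771] [ 0.03223472  0.01046374 -0.00414612]
```

```bash
python3 -m pendant '[-4,0,0,0,-8,0,0,0,-12,0,0,0,-14,0,0,0,-14,0,0,0]'
python3 -m pendant '[0,0,1,0,0,0,2,0,0,0,2,0]'
python3 -c "
from h import *
s=robot.observe();print(s['tcp_pos'],w2f(s['tcp_pos']),toolyaw(),s['contact_force'],s['wrist_torque'])"
```

```text
clock: 23.22
tcp_pos: [558.5, 37.2, 51.2]
ee_rot: [-0.0, 0.071, 0.997, 0.0]
contact_force: [-0.0, 0.5, -2.2]
finger_gap: 20.5
clock: 23.6
tcp_pos: [558.3, 37.3, 49.2]
ee_rot: [-0.0, 0.071, 0.997, -0.0]
contact_force: [-0.5, -0.0, -1.8]
finger_gap: 20.1
[558.25698335  37.2798792   49.16811928] [-60.28405852  -6.82464111] 171.8713193126708 [-0.51035347 -0.02741444 -1.78353162] [-0.03747762 -0.03925315  0.03393737]
```

```bash
python3 -m pendant '[0,0,0.5,0,0,0,1,0,0,0,1,0]'
python3 -m pendant '[-1,0,0,0,-2,0,0,0,-3,0,0,0,-3,0,0,0]'
python3 -m pendant '[-0.5,0,0,0,-1,0,0,0,-1,0,0,0]'
python3 -c "
from h import *
s=robot.observe();print(s['tcp_pos'],w2f(s['tcp_pos']),toolyaw(),s['contact_force'],s['wrist_torque'])"
```

```text
clock: 23.98
tcp_pos: [558.4, 37.3, 48.5]
ee_rot: [0.0, 0.071, 0.997, -0.0]
contact_force: [-0.8, 0.5, 0.9]
finger_gap: 20.0
clock: 24.48
tcp_pos: [561.3, 36.8, 48.5]
ee_rot: [-0.0, 0.071, 0.997, -0.0]
contact_force: [-3.6, 0.4, 5.0]
finger_gap: 20.1
clock: 24.85
tcp_pos: [561.5, 36.7, 48.5]
ee_rot: [-0.001, 0.071, 0.997, -0.0]
contact_force: [-7.3, 1.3, 7.6]
finger_gap: 20.3
[561.4800374   36.73890292  48.51697135] [-57.01687847  -6.90380724] 171.86403130453525 [-7.27016061  1.34757913  7.5597084 ] [ 0.52598079  2.5162751  -0.03892866]
```

```bash
python3 -m pendant '[-1,0,0,0,-1,0,0,0]'
python3 -m pendant '[0.5,0,-0.5,0,0.5,0,-0.5,0,0.5,0,-0.5,0,0.5,0,-0.5,0,0.5,0,-0.5,0,0.5,0,-0.5,0]' 1
python3 -m pendant '[0.5,0,-25,0,0.5,0,-70,0,10,0,-120,0,40,0,-150,0,70,0,-160,0,70,0,-160,0]'
python3 - <<'E'
from h import *
import pickle
s=robot.observe();c=robot.camera_params("wrist"); im=robot.capture("wrist"); print(s["tcp_pos"],s["contact_force"])
pickle.dump((c,s),open("w6.pkl","wb"))
cv2.imwrite("pics/w6.png",cv2.resize(im[100:400,80:480],(800,600),interpolation=cv2.INTER_CUBIC))
t=robot.capture("top");cv2.imwrite("pics/t6.png",cv2.resize(t[120:300,110:430],(800,450),interpolation=cv2.INTER_CUBIC))
E
```

```text
clock: 25.1
tcp_pos: [561.5, 36.7, 48.6]
ee_rot: [-0.002, 0.071, 0.997, -0.0]
contact_force: [-10.8, 2.2, 10.1]
finger_gap: 20.5
clock: 25.85
tcp_pos: [562.9, 36.6, 48.8]
ee_rot: [0.0, 0.071, 0.997, 0.0]
contact_force: [-0.1, 0.2, -0.7]
finger_gap: 85.5
clock: 26.6
tcp_pos: [492.9, 46.9, 210.5]
ee_rot: [0.002, 0.07, 0.998, 0.001]
contact_force: [-0.1, -0.4, -0.1]
finger_gap: 85.4
[492.93536685  46.8570763  210.50847155] [-0.06087724 -0.40752388 -0.09237724]
```

View pics/w6.png

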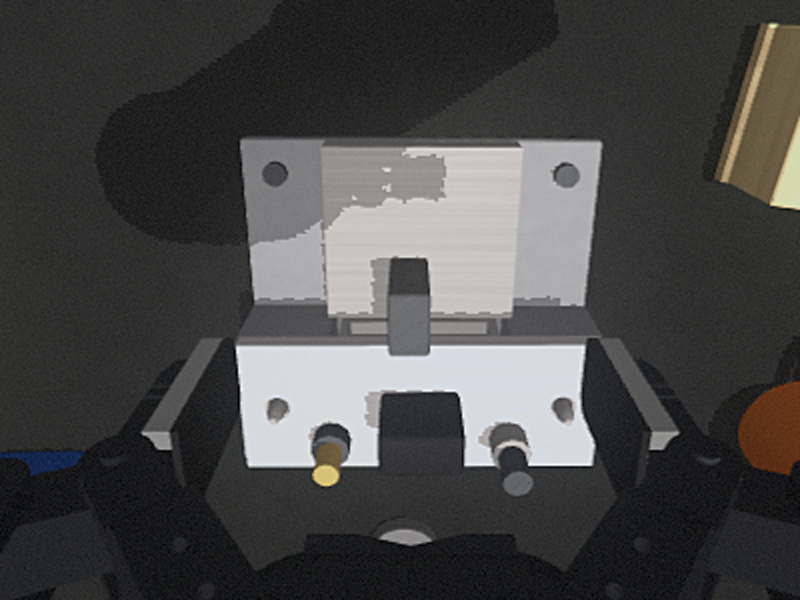

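The block stands upright against the plate's front edge, with its top at about (409,335). The plate is flat, with dowels through both holes at (277,411) and (563,411). The gripper is clear, so I'm handing in.

```bash
python3 -c "
from cell import robot
print(robot.close_job())"
```

```text
the job is handed in; nothing more can be done
None
```

The plate is seated on the fixture, the lock bolt is fully home and released, and the job was handed in at about 27 s on the robot's clock; it reported no verdict.

- **Plate:** I lifted it by its grip block and lowered it over both dowels. Lowering stopped at the seated height with only a few newtons of force. Pictures after release show dowels through both holes.
- **Bolt:** I felt the slot's two edges along the keeper face and put its middle at about y −7 mm. The bolt went in freely there until its block met the plate's front edge. The tool stopped at fixture x −57.0 mm, where −57 was expected, so the nose is about 25 mm behind the keeper face.
- **Final push:** I pressed with about 11 N and the bolt did not move further.
- **Last picture:** the bolt stands upright against the plate, the plate lies flat and the gripper is clear.
- **Bystanders:** I never went near the mug, case or cap. I did not re-measure their positions at the end.

No check failed or disagreed.

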